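Find the loose levelling bolt of the pottery turntable and hold its cap open

ROBOT

A 7-joint arm with a two-finger parallel gripper is mounted at the origin on the work surface. World frame = base frame: x ahead of the robot, y to its left, z up, the work surface at z = 0. Lengths are in m, angles in rad, forces in N, time in s.
With the tool pointing down it reaches from about 0.375 to 0.925 m from the base axis. Payload 3.1 kg.
Tool frame: the origin (TCP) lies between the finger pads; the fingertips stand 19 mm ahead of it and the grasp point (between the pads) is the TCP; z points along the fingers, y is the line along which they close (so a half turn about z gives the same grasp; the last joint's range is limited). The gripper opens to 85 mm and grips with 20 to 120 N. Pads are 22 mm wide; open, the fingers measure 114 mm over their backs; the gripper's body (76 mm by 85 mm) begins 54 mm behind the grasp point. The pads swing forward as they close: fully open they stand 13 mm farther back than shut.
Start: joints at [-1.268, 0.383, 0.044, 1.598, -0.018, 1.161, -0.05], TCP at [0.254, 0.598, 0.25] pointing down, gripper open.
Joint ranges: [-2.61, 2.61], [-0.41, 2.15], [-1.48, 1.57], [0, 2.5], [-1.57, 4.71], [0.05, 1.97], [-2.85, 2.85]. Speed limits (rad/s): [2.79, 2.79, 3.14, 3.14, 3.14, 3.14, 3.14].

INTERFACE

Orientations are given as a unit quaternion [w, x, y, z].
In Python, from plant import bot, read_camera, calibration gives the robot as it stands.
- The arm moves only by the shell command python3 -m crank 'ROWS'. ROWS is JSON, a list that holds one entry, the list of rows, each a list of 7 numbers: the turn, a rotation vector about the tool's x, y, z scaled (see below), then the shift along the tool's x, y, z scaled (see below), then the opening, from 0 (shut) to 1 (fully open). A call has 1 to 5 rows; each row is the pose to reach, as a shift and turn from the pose commanded when the call began, along the tool's axes at that moment; what a row does not reach only later rows make up. The controller multiplies each number of a shift by 120 mm and each number of a turn by 45 degrees. A row lasts 1/10 s, in which the tool goes at most 50 mm and 8.59 degrees, less where a joint would pass 70% of its speed; a pose out of reach is approached as far as the arm can. A call with a number of a shift or a turn outside -1 to 1 is refused whole. A call with a gripper value outside its range is refused whole. The fingers move at their own pace and stop on an object; the grip force is fixed at half the most. Time passes only in rows, so rows that repeat a pose let the fingers close. It gives the time, the measured TCP pose, the force, the opening and the grip force at its end, in the units of the state.
- bot.sense(): the state, without advancing time (a new reading comes with each control period).
- read_camera(name): name is "side" or "top" or "wrist"; returns the picture (384x512x3 uint8, red, green, blue); there is no depth.
- calibration(name): a dict with "mtx" (3x3 intrinsics, pixels), "dist" ([k1, k2, p1, p2, k3] as OpenCV has them; the pictures are not rectified), "pose" (4x4, takes a point from camera to world coordinates); the wrist camera has in their place "T_tool_cam" (4x4, takes a point from camera to tool coordinates, whose origin is the TCP and whose axes are the flange's). Camera axes: x right, y up, looking along -z (the intrinsics and any distortion apply to the point x, -y, -z); pixel columns grow to the right and rows downward; lengths in m; the calibration is good to about 2 mm. A picture is of the moment at which its call begins: read the wrist's pose just before it. calibration takes no time and is no camera call.
- bot.job_done(): hands the job in; it is judged then, once.
The state is a dict: "t": time; "qpos": joint angles; "dq": joint speeds; "joint_efforts": joint torques, N m; "position": TCP position; "tcp_rot": TCP orientation; "wrist_force": force on the tool from outside, world axes, zero at the start; "ft_torque": the same for the moment, N m; "gripper_width": finger opening in m; "grasp_force": force on a finger pad.
Only numpy, scipy, OpenCV 4.12 (cv2) and the standard library are available. Lean on these libraries where they do the work, as an engineer would, in place of code of your own. Each camera call takes 0.05 s, during which the arm holds its last target. There are 200 camera calls.

TASK

The pottery turntable needs levelling: first turn the bezel of the dial gauge that stands on it until the zero mark lies under the pointer, and leave it there. Then tap the three capped levelling bolts firmly from above, first the left (as seen from the robot), then the right, then the far one: one of them is loose and drops a few millimetres. Lift that bolt's flip cap by its tab to at least 60 degrees open and finish while still holding it there, so that a colleague can get a spanner on the bolt; do not open the other two caps, and leave the rest of the bench undisturbed.

Things in the scene. Friction and masses are not known exactly. Their poses are not given: they have to be found in the camera images.
- wheel: Pottery turntable, fixed, head locked: grey three-armed base, 160 mm aluminium head, its flat top 70 mm above the bench. Origin: on the bench under the head's axis; x axis points at the far bolt. Bolts (x, y, mm): far (130, 0), left (-65, 113), right (-65, -113). Below the caps: arms 30 mm wide, top at 36 mm, and round bosses of radius 20 mm, top at 46 mm.
- top_left (a point): Centre of the flat top of the left bolt's cap, 69 mm above the bench at the start: tap here, straight down. The cap is a round aluminium shell of 34 mm diameter. The point moves with the cap.
- top_right (a point): The same on the right bolt.
- top_far (a point): The same on the far bolt.
- tab_left (a point): Grip point of the left cap's lift tab, at mid thickness, 63 mm above the bench at the start. The level tab is 12 mm wide (along the wheel's y), 5 mm thick, and reaches from 18 mm short of this point (the cap's wall) to 10 mm beyond it, towards the wheel's -x (the robot's side). It can be pinched from above across its 12 mm width.
- tab_right (a point): The same on the right cap. All caps: the hinge pin lies along the wheel's y axis; with the cap shut it is 56 mm from the tab's grip point towards the wheel's +x and 4.5 mm lower (20 mm beyond the bolt's axis).
- tab_far (a point): The same on the far cap. A pinched tab is lifted on an arc about its hinge pin, up and towards the wheel's +x; it can turn between the finger pads as it goes, the gripper staying upright.
- bolt_left (a joint): How far the left bolt (with its cap) has dropped from its starting height, 0 to 0.007 m. Exactly one bolt of the three, not always the same, is loose; nothing shows from outside which.
- bolt_right (a joint): The same for the right bolt. A loose bolt, pushed down on its cap with more than about 5 N, sinks 7 mm and stays down; pulled up with more than about 5 N it would come up again.
- bolt_far (a joint): The same for the far bolt. A sound bolt hardly moves (under 1.5 mm) under a firm tap.
- cap_left (a joint): Opening angle of the left cap, 0 shut, stop at 1.6 rad (straight up and a little over). A weak spring (about 0.5 N at the tab) shuts the cap again from any angle when it is let go.
- cap_right (a joint): The same for the right cap.
- cap_far (a joint): The same for the far cap.
- bezel_grip (a point): Dial gauge, face up on a small magnetic stand, over the turntable's right far part: point on the bezel's axis at mid height of its rim, 105 mm above the bench. Bezel: ribbed steel ring, 58 mm diameter, 97 to 112 mm above the bench, free all round; pinch it across from above. Stand: arm below 90 mm, post ends at 100 mm, 115 mm from the axis. x axis: towards the zero mark; z up.
- zero_mark (a point): The long thick mark (zero) on the white dial, with a black pip outside it on the rim; the dial turns with the bezel (about 0.04 N m, stays where left, 3 rad either way). The point is 20 mm from the axis.
- pointer_tip (a point): Tip of the black pointer over the dial, 20 mm from the axis. The pointer does not turn with the bezel. Zero is set when the zero mark lies under the tip. At the start the zero mark is 0.4 to 1.5 rad counter-clockwise (seen from above) of the pointer.
- spanner: Bystander: steel spanner, 160 mm, lying flat. Origin: its middle, on the bench. Leave alone.
- cup: Bystander: small white cup, 64 mm wide, 55 mm high. Origin: centre of its foot. Leave alone.
- sherd: Bystander: curved terracotta sherd, about 110 by 60 mm, 25 mm high. Origin: under its middle. Leave alone.
- spatula: Bystander: spatula, 160 mm, lying flat. Leave alone.
- flask: Bystander: clear stoppered reagent bottle, 68 mm wide, 135 mm high. Origin: centre of its foot. Leave alone.
- flask_small: Bystander: small amber stoppered bottle, 48 mm wide, 95 mm high. Origin: centre of its foot. Leave alone.
- tin: Bystander: filler tin, 64 mm wide, 75 mm high. Origin: centre of its foot. Leave alone.
Things that resemble listed ones, but are neither listed nor needed, are in the scene too. What is meant by the part that bears bezel_grip is not yellow, and is the smaller of those in its own colour.

How it is judged:
On the way, in this order (a step that is already met when the one before it is completed fails the run):
1. the gauge's zero mark is turned under the pointer (horizontal distance between zero_mark and pointer_tip below 0.003 m), for 0.2 s.
2. the left bolt is tapped on its shut cap with the fingers (contact force between the fingers and cap_left above 4 N and value of joint cap_left below 0.15 rad), for 0.02 s.
3. the right bolt is tapped on its shut cap with the fingers (contact force between the fingers and cap_right above 4 N and value of joint cap_right below 0.15 rad), for 0.02 s.
4. the far bolt is tapped on its shut cap with the fingers (contact force between the fingers and cap_far above 4 N and value of joint cap_far below 0.15 rad), for 0.02 s.
At the end, for the whole second after the job is handed in: The gripper's fingers hold the loose (dropped, by more than 3 mm) bolt's cap open by more than 0.98 rad (56 degrees), the other two caps are shut (under 0.15 rad), and the gauge's zero mark is still within 3 mm of the pointer tip (horizontal distance between zero_mark and pointer_tip below 0.003 m and ((value of joint bolt_left above 0.003 m and value of joint cap_left above 0.98 rad and contact force between the fingers and cap_left above 0.2 N and value of joint each of cap_right, cap_far below 0.15 rad) or (value of joint bolt_right above 0.003 m and value of joint cap_right above 0.98 rad and contact force between the fingers and cap_right above 0.2 N and value of joint each of cap_left, cap_far below 0.15 rad) or (value of joint bolt_far above 0.003 m and value of joint cap_far above 0.98 rad and contact force between the fingers and cap_far above 0.2 N and value of joint each of cap_left, cap_right below 0.15 rad))); the arm keeps its last pose, push and grip.
It fails at once if a bystander is shifted by more than 40 mm (distance of any of spanner, cup, sherd, spatula, flask, flask_small, tin from where it was at the start of the episode above 0.04 m).
It fails at once if the cap of a bolt that has not dropped is opened (over 0.3 rad) ((value of joint cap_left above 0.3 rad and value of joint bolt_left below 0.002 m) or (value of joint cap_right above 0.3 rad and value of joint bolt_right below 0.002 m) or (value of joint cap_far above 0.3 rad and value of joint bolt_far below 0.002 m)).
It also fails if it takes over 72 s, if anything falls off the work surface, if the arm or the gripper's body presses on something with over 40 N, if the wrist force passes 120 N, or if a joint passes its speed limit or range.

## Working session

There is one attempt and no reset: what is moved stays moved. The work goes in short steps, Python scripts to look and compute and a shell command to move; the robot and the scene stay as the last step left them, time stands still between calls to the robot, and variables do not carry over. Pictures are saved under pics/ and viewed, at most 10 in all, crops included, and the job is handed in when it is done.

```bash
ls; mkdir -p pics; python3 - <<'E'
from plant import bot, read_camera, calibration
import cv2, numpy as np
s=bot.sense(); print({k:np.round(v,3).tolist() for k,v in s.items()})
for n in ("side","top"):
    im=read_camera(n); cv2.imwrite(f"pics/{n}0.png",im[...,::-1])
    c=calibration(n); print(n,{k:np.round(v,4).tolist() for k,v in c.items()})
print({k:np.round(v,4).tolist() for k,v in calibration("wrist").items()})
E
```

```text
pics
{'t': 0.0, 'qpos': [-1.268, 0.384, 0.044, 1.6, -0.018, 1.161, -0.05], 'dq': [0.001, -0.001, 0.0, 0.001, 0.001, -0.0, -0.001], 'joint_efforts': [-0.0, -43.347, 1.025, -24.951, 0.011, 0.012, -0.0], 'position': [0.253, 0.598, 0.249], 'tcp_rot': [-0.0, 0.199, 0.98, -0.001], 'wrist_force': [0.386, 0.726, 0.097], 'ft_torque': [0.023, -0.021, -0.049], 'grasp_force': 0.0, 'gripper_width': 0.086}
side {'mtx': [[452.9302, 0.0, 257.2371], [0.0, 452.9302, 189.8616], [0.0, 0.0, 1.0]], 'dist': [-0.0282, 0.0, 0.0, 0.0, 0.0], 'pose': [[0.7981, 0.4012, -0.4495, -0.1955], [-0.6024, 0.5444, -0.5837, -0.8723], [0.0105, 0.7367, 0.6762, 1.099], [0.0, 0.0, 0.0, 1.0]]}
top {'mtx': [[394.0245, 0.0, 255.6363], [0.0, 394.0245, 197.1747], [0.0, 0.0, 1.0]], 'dist': [-0.1069, 0.0, 0.0, 0.0, 0.0], 'pose': [[0.0126, 0.9875, -0.1573, 0.2679], [-0.9998, 0.0099, -0.0176, -0.0159], [-0.0158, 0.1575, 0.9874, 1.1782], [0.0, 0.0, 0.0, 1.0]]}
{'mtx': [[313.1707, 0.0, 252.3737], [0.0, 313.1707, 192.6259], [0.0, 0.0, 1.0]], 'dist': [-0.0318, 0.0, 0.0, 0.0, 0.0], 'T_tool_cam': [[0.0012, 0.9549, 0.2971, 0.0762], [1.0, -0.0013, 0.0003, -0.0004], [0.0007, 0.2971, -0.9549, -0.1235], [0.0, 0.0, 0.0, 1.0]]}
```

View pics/top0.png

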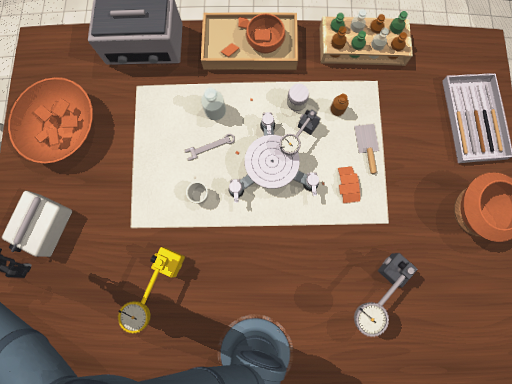

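View pics/side0.png

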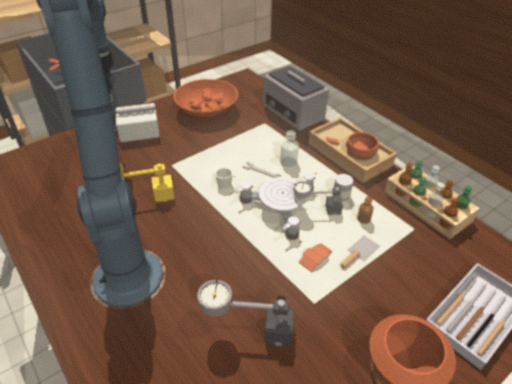

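The candidates for the gauge in the top picture are the small grey one on the turntable (290,145), the yellow one (134,318) and the bigger grey one (372,319). By the description it is the one at (290,145). The caps are left (236,188), right (312,181) and far (268,122). I'll check this in a close crop.

```bash
cat > h.py <<'E'
from plant import bot, read_camera, calibration
import cv2, numpy as np
from scipy.spatial.transform import Rotation as R
def tcp(s=None):
    s=s or bot.sense(); q=np.array(s["tcp_rot"]); T=np.eye(4)
    T[:3,:3]=R.from_quat(q[[1,2,3,0]]).as_matrix(); T[:3,3]=s["position"]; return T
def campose(n,T=None):
    c=calibration(n)
    return np.array(c["pose"]) if n!="wrist" else (tcp() if T is None else T)@np.array(c["T_tool_cam"])
def ray(n,px,P):
    c=calibration(n); u=cv2.undistortPoints(np.array(px,float).reshape(-1,1,2),np.array(c["mtx"]),np.array(c["dist"])).reshape(-1,2)
    d=np.c_[u[:,0],-u[:,1],-np.ones(len(u))]@P[:3,:3].T
    return P[:3,3],d
def onplane(n,px,z,P):
    o,d=ray(n,px,P); return o+d*((z-o[2])/d[:,2])[:,None]
def proj(n,X,P):
    c=calibration(n); x=(np.atleast_2d(X)-P[:3,3])@P[:3,:3]; x=x*[1,-1,-1]
    return cv2.projectPoints(x,np.zeros(3),np.zeros(3),np.array(c["mtx"]),np.array(c["dist"]))[0].reshape(-1,2)
def move(target,rotz=0):
    """target TCP xyz -> shift in tool axes, units of rows"""
    T=tcp(); return np.round(T[:3,:3].T@(np.array(target)-T[:3,3])/0.12,3)
E
python3 - <<'E'
from h import *
im=cv2.imread("pics/top0.png"); P=campose("top")
cv2.imwrite("pics/topc.png",cv2.resize(im[100:210,190:335],None,fx=5,fy=5,interpolation=cv2.INTER_CUBIC))
print(onplane("top",[[236,188],[312,181],[268,122]],.069,P),onplane("top",[[272,161]],.07,P),onplane("top",[[290,145]],.11,P))
E
```

```text
[[ 0.47068305  0.06043191  0.069     ]
 [ 0.49326747 -0.15734016  0.069     ]
 [ 0.66963615 -0.02982229  0.069     ]] [[ 0.55087968 -0.04217006  0.07      ]] [[ 0.5874475  -0.09153936  0.11      ]]
```

View pics/topc.png

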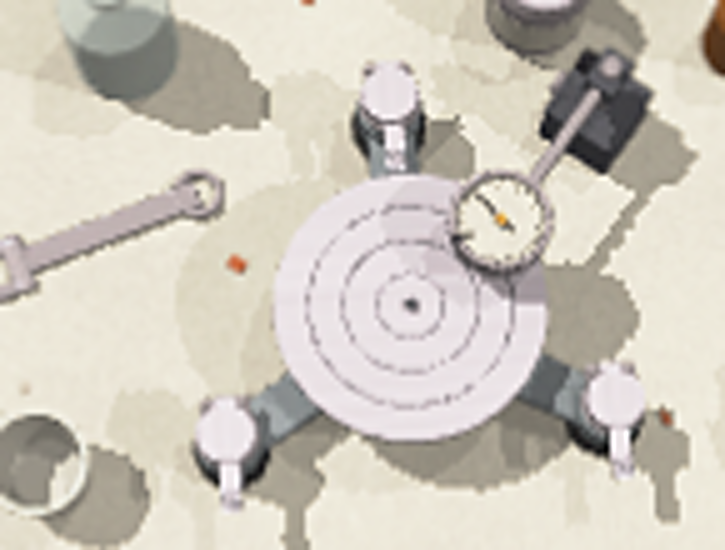

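The crop confirms the small grey gauge (centre ≈ (290.4,144) in top0, about (0.59,-0.09)). Its pointer points up-left, and the zero pip is probably lower-left. Next I'll move above it to look with the wrist camera.

```bash
for i in 1 2; do python3 -m crank '[[[0,0,0,-0.96,-0.84,0,1],[0,0,0,-0.96,-0.84,0,1],[0,0,0,-0.96,-0.84,0,1],[0,0,0,-0.96,-0.84,0,1]]]'; done
```

```text
t: 0.5
position: [0.3259, 0.4521, 0.2493]
tcp_rot: [0.001, 0.205, 0.979, -0.003]
wrist_force: [0.6, 0.2, 0.3]
gripper_width: 0.0857
grasp_force: 0.0
t: 0.9
position: [0.3909, 0.3151, 0.2498]
tcp_rot: [0.001, 0.205, 0.979, -0.002]
wrist_force: [-0.8, 0.6, -0.1]
gripper_width: 0.0854
grasp_force: 0.0
```

```bash
for i in 1 2 3; do python3 -m crank '[[[0,0,0,-0.96,-0.84,0,1],[0,0,0,-0.96,-0.84,0,1],[0,0,0,-0.96,-0.84,0,1],[0,0,0,-0.96,-0.84,0,1]]]' >o; done; python3 -m crank '[[[0,0,0,0,0,0,1],[0,0,0,0,0,0,1],[0,0,0,0,0,0,1]]]'
python3 - <<'E'
from h import *
T=tcp(); im=read_camera("wrist"); cv2.imwrite("pics/w1.png",im[...,::-1]); np.save("w1T.npy",T); print(T.round(4), bot.sense()["qpos"])
E
```

```text
t: 2.4
position: [0.5871, -0.0871, 0.2498]
tcp_rot: [-0.001, 0.197, 0.98, 0.001]
wrist_force: [-0.2, -0.1, -0.8]
gripper_width: 0.0853
grasp_force: 0.0
[[-0.9224  0.3863 -0.001   0.5871]
 [ 0.3863  0.9224  0.0016 -0.0871]
 [ 0.0016  0.0011 -1.      0.2498]
 [ 0.      0.      0.      1.    ]] [-0.37890375  0.30451912  0.5511216   1.75955689 -0.17611282  1.12738152
  1.40177883]
```

View pics/w1.png

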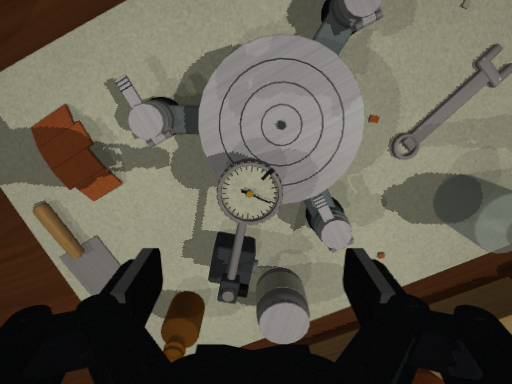

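The picture shows the wheel centre at (281,125), the gauge at (250,191), a thick mark at about (268,173), the pointer towards (270,200), right cap (150,120), far cap (335,233) and left cap (357,5). I'll zoom into the gauge and find the dial.

```bash
python3 - <<'E'
from h import *
im=cv2.imread("pics/w1.png"); T=np.load("w1T.npy"); P=campose("wrist",T)
cv2.imwrite("pics/w1c.png",cv2.resize(im[151:231,210:290],None,fx=7,fy=7,interpolation=cv2.INTER_CUBIC))
g=onplane("wrist",[[250,191]],.108,P)[0]; print("gauge",g)
w=onplane("wrist",[[281,125]],.07,P)[0]; print("wheel",w)
c=onplane("wrist",[[147,120],[337,236],[358,4]],.069,P); print(c, np.linalg.norm(c-w,axis=1))
E
```

```text
gauge [ 0.59041342 -0.09104942  0.108     ]
wheel [ 0.55176943 -0.04308283  0.07      ]
[[ 0.49808725 -0.15914782  0.069     ]
 [ 0.68321595 -0.02969563  0.069     ]
 [ 0.48075294  0.05651967  0.069     ]] [0.12788221 0.13213026 0.12233152]
```

View pics/w1c.png

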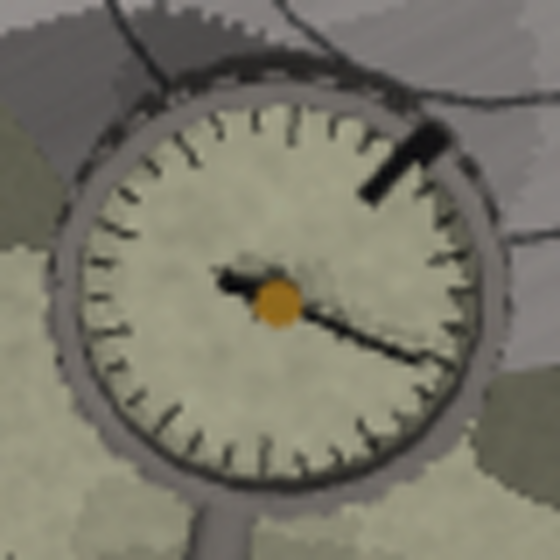

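The zero mark points about 45° above image-right and the pointer about 20.5° below it, so the turn is ≈64° clockwise, which is positive tool z. The gauge is at (0.590,-0.091). I'll descend and grip at z ≈ 0.106.

```bash
python3 -m crank '[[[0,0,0,-0.036,-0.02,0.3,1],[0,0,0,-0.036,-0.02,0.6,1],[0,0,0,-0.036,-0.02,0.6,1]]]' >o;  python3 -m crank '[[[0,0,0,0,0,0.3,1],[0,0,0,0,0,0.6,1],[0,0,0,0,0,0.6,1],[0,0,0,0,0,0.6,1]]]'; python3 -m crank '[[[0,0,0,0,0,0,0],[0,0,0,0,0,0,0],[0,0,0,0,0,0,0],[0,0,0,0,0,0,0],[0,0,0,0,0,0,0]]]'
```

```text
t: 3.15
position: [0.5908, -0.0935, 0.1074]
tcp_rot: [0.0, 0.199, 0.98, 0.0]
wrist_force: [0.4, 0.0, 0.2]
gripper_width: 0.0852
grasp_force: 0.0
t: 3.65
position: [0.5935, -0.0926, 0.1101]
tcp_rot: [0.003, 0.199, 0.98, 0.002]
wrist_force: [-0.6, 2.3, 6.8]
gripper_width: 0.0559
grasp_force: 62.5
```

```bash
for i in 1 2; do python3 -m crank '[[[0,0,0.19,0,0,0,0],[0,0,0.38,0,0,0,0],[0,0,0.57,0,0,0,0],[0,0,0.71,0,0,0,0],[0,0,0.71,0,0,0,0]]]'; done; python3 - <<'E'
from h import *
im=read_camera("top"); cv2.imwrite("pics/t2.png",im[...,::-1])
s=bot.sense();print(s["qpos"],s["ft_torque"],s["gripper_width"])
E
```

```text
t: 4.15
position: [0.5931, -0.093, 0.1101]
tcp_rot: [0.002, 0.462, 0.887, 0.002]
wrist_force: [-2.2, 3.1, 8.5]
gripper_width: 0.0559
grasp_force: 63.3
t: 4.65
position: [0.5926, -0.0932, 0.1101]
tcp_rot: [0.001, 0.688, 0.726, 0.002]
wrist_force: [-3.3, 1.9, 12.0]
gripper_width: 0.0563
grasp_force: 63.5
[-0.50155397  0.55626515  0.74979992  1.85977206 -0.477934    0.90911564
  0.52950375] [ 0.46905632  0.56575788 -0.02949276] 0.055839955784385074
```

```bash
python3 -m crank '[[[0,0,0,0,0,0,1],[0,0,0,0,0,0,1],[0,0,0,0,0,0,1],[0,0,0,0,0,0,1]]]'; python3 -m crank '[[[0,0,0,0,0,-0.4,1],[0,0,0,0,0,-0.8,1],[0,0,0,0,0,-1,1],[0,0,0,0,0,-1,1],[0,0,0,0,0,-1,1]]]'; python3 - <<'E'
from h import *
T=tcp(); im=read_camera("wrist")[...,::-1]; cv2.imwrite("pics/w2.png",im); np.save("w2T.npy",T); P=campose("wrist",T)
c=proj("wrist",[.5905,-.091,.108],P)[0]; print(c)
x,y=np.round(c).astype(int)-40
cv2.imwrite("pics/w2c.png",np.hstack([cv2.resize(im[y:y+80,x:x+80],(400,400),interpolation=cv2.INTER_CUBIC),cv2.resize(im,(400,300))[[*range(300),*[0]*100]]]))
E
```

```text
t: 5.1
position: [0.5903, -0.0943, 0.1062]
tcp_rot: [-0.0, 0.688, 0.726, -0.0]
wrist_force: [0.1, 0.6, 0.2]
gripper_width: 0.0853
grasp_force: 0.0
t: 5.6
position: [0.5904, -0.0942, 0.2264]
tcp_rot: [0.0, 0.688, 0.726, 0.0]
wrist_force: [-1.0, 0.3, 0.3]
gripper_width: 0.0855
grasp_force: 0.0
[253.18290975 189.27119753]
```

View pics/w2c.png

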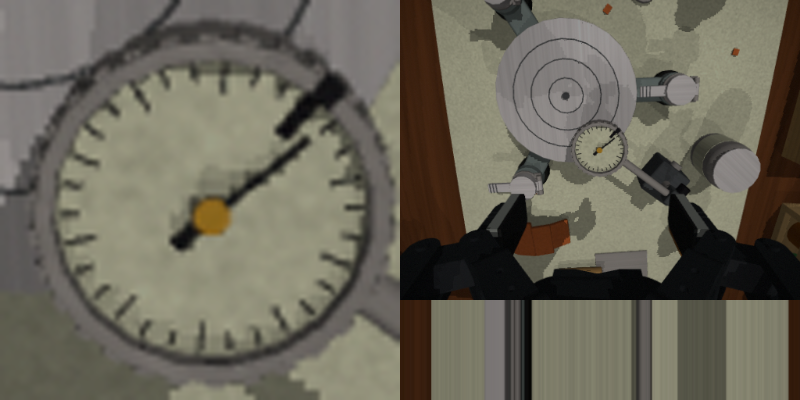

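The pointer is at about 39° in the crop and the mark at about 45°, so a few degrees are left. Parallax blurs this, so I'll put the camera straight above the dial, and lower, and measure numerically.

```bash
python3 -m crank '[[[0,0,0,-0.31,0,0.3,1],[0,0,0,-0.62,0,0.6,1],[0,0,0,-0.62,0,0.6,1],[0,0,0,-0.62,0,0.6,1],[0,0,0,-0.62,0,0.6,1]]]'; python3 - <<'E'
from h import *
T=tcp(); im=read_camera("wrist")[...,::-1]; cv2.imwrite("pics/w3.png",im); np.save("w3T.npy",T); P=campose("wrist",T)
print(P[:3,3],P[:3,2])
c=proj("wrist",[.5905,-.091,.108],P)[0]; print(c)
x,y=np.round(c).astype(int)-55; print(x,y)
cv2.imwrite("pics/w3c.png",cv2.resize(im[max(y,0):y+110,x:x+110],None,fx=5,fy=5,interpolation=cv2.INTER_CUBIC))
E
```

```text
t: 6.15
position: [0.5943, -0.1674, 0.1534]
tcp_rot: [-0.001, 0.687, 0.726, -0.0]
wrist_force: [-0.0, 1.0, -0.2]
gripper_width: 0.0854
grasp_force: 0.0
[ 0.5897273  -0.09203606  0.27698242] [-0.01542573  0.29610442  0.955031  ]
[254.43945102  93.69848535]
199 39
```

View pics/w3c.png

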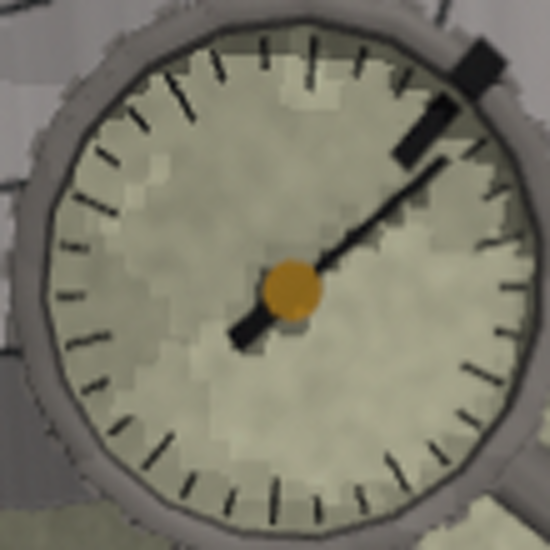

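Now it's clear: pivot (292,290), tip (445,160), mark from (405,158) to (450,104), pip (480,70), all in crop pixels. I'll compute the angles on the dial plane.

```bash
python3 - <<'E'
from h import *
P=campose("wrist",np.load("w3T.npy"))
px=np.array([[292,290],[445,160],[405,158],[450,104],[480,70],[313,63],[275,500]])/5+[199,39]
w=onplane("wrist",px,.108,P)[:,:2]; c=w[0]; print(w.round(4))
a=lambda v:np.degrees(np.arctan2(v[1],v[0]))
print("ptr",a(w[1]-c),np.linalg.norm(w[1]-c),"mark dir",a(w[3]-w[2]),"mark from c",a(w[2]-c),a(w[3]-c),a(w[4]-c),np.linalg.norm(w[2]-c),np.linalg.norm(w[3]-c))
print(move([c[0],c[1],.106]))
E
```

```text
[[ 0.5921 -0.0925]
 [ 0.6068 -0.079 ]
 [ 0.6028 -0.079 ]
 [ 0.6069 -0.0737]
 [ 0.6096 -0.0703]
 [ 0.5929 -0.0707]
 [ 0.5916 -0.1143]]
ptr 42.66621460364064 0.019993709933554604 mark dir 52.602038151708086 mark from c 51.76240399115169 51.99919640598765 51.839454678418356 0.017190519021144927 0.023942430680810013
[0.619 0.011 0.402]
```

```bash
python3 -m crank '[[[0,0,0,0.31,0.005,0.1,1],[0,0,0,0.62,0.01,0.2,1],[0,0,0,0.62,0.01,0.4,1],[0,0,0,0.62,0.01,0.4,1],[0,0,0,0.62,0.01,0.4,1]]]'; python3 -m crank '[[[0,0,0,0,0,0,0],[0,0,0,0,0,0,0],[0,0,0,0,0,0,0],[0,0,0,0,0,0,0],[0,0,0,0,0,0,0]]]';python3 -m crank '[[[0,0,0.11,0,0,0,0],[0,0,0.22,0,0,0,0],[0,0,0.22,0,0,0,0],[0,0,0.22,0,0,0,0]]]'; python3 -m crank '[[[0,0,0,0,0,0,1],[0,0,0,0,0,0,1],[0,0,0,0,0,0,1],[0,0,0,0,0,0,1]]]'; python3 -m crank '[[[0,0,0,-0.31,0,-0.2,1],[0,0,0,-0.62,0,-0.4,1],[0,0,0,-0.62,0,-0.4,1],[0,0,0,-0.62,0,-0.4,1],[0,0,0,-0.62,0,-0.4,1]]]';  python3 - <<'E'
from h import *
T=tcp(); im=read_camera("wrist")[...,::-1]; cv2.imwrite("pics/w4.png",im); np.save("w4T.npy",T); P=campose("wrist",T)
c=proj("wrist",[.592,-.0925,.108],P)[0]; print(c)
x,y=np.round(c).astype(int)-55; print(x,y)
cv2.imwrite("pics/w4c.png",cv2.resize(im[max(y,0):y+110,x:x+110],None,fx=5,fy=5,interpolation=cv2.INTER_CUBIC))
E
```

```text
t: 6.7
position: [0.5919, -0.0937, 0.107]
tcp_rot: [0.0, 0.687, 0.727, 0.0]
wrist_force: [-0.6, -1.4, 0.4]
gripper_width: 0.0855
grasp_force: 0.0
t: 7.2
position: [0.5927, -0.0956, 0.1084]
tcp_rot: [0.001, 0.688, 0.726, 0.001]
wrist_force: [-1.9, -0.7, 6.7]
gripper_width: 0.0558
grasp_force: 62.9
t: 7.6
position: [0.5922, -0.0956, 0.1084]
tcp_rot: [0.001, 0.748, 0.663, 0.001]
wrist_force: [-2.8, 0.6, 7.5]
gripper_width: 0.0561
grasp_force: 63.4
t: 8.0
position: [0.5916, -0.0941, 0.1062]
tcp_rot: [-0.0, 0.748, 0.664, -0.0]
wrist_force: [-0.0, 0.9, -0.0]
gripper_width: 0.0853
grasp_force: 0.0
t: 8.5
position: [0.5827, -0.1664, 0.1535]
tcp_rot: [-0.001, 0.747, 0.665, 0.0]
wrist_force: [0.2, 1.2, 0.4]
gripper_width: 0.0853
grasp_force: 0.0
[254.61918339  97.58681467]
200 43
```

View pics/w4c.png

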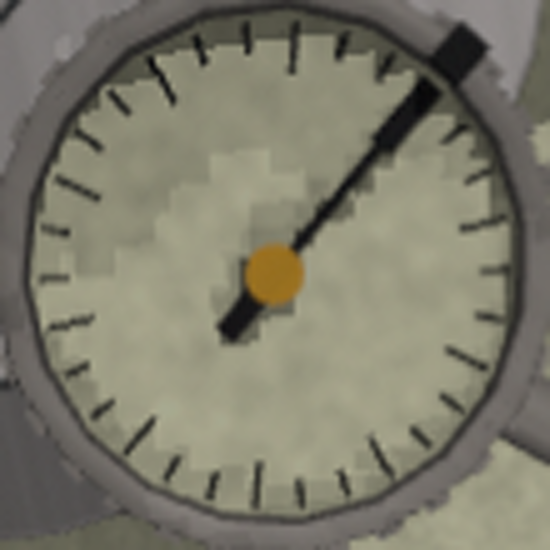

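The zero mark lies under the pointer: the tip meets the mark at about (385,145) in the crop. Next I go to the left cap, shut the fingers and turn the tool so it closes along the wheel's y.

```bash
for i in 1 2; do python3 -m crank '[[[0,0,0,0.45,-0.28,-0.05,0],[0,0,0,0.9,-0.55,-0.1,0],[0,0,0,0.9,-0.55,-0.1,0],[0,0,0,0.9,-0.55,-0.1,0]]]' >o; done; for i in 1 2; do python3 -m crank '[[[0,0,0.19,0,0,0,0],[0,0,0.38,0,0,0,0],[0,0,0.57,0,0,0,0],[0,0,0.76,0,0,0,0],[0,0,0.86,0,0,0,0]]]'; done; python3 - <<'E'
from h import *
T=tcp(); print(T.round(4), bot.sense()["qpos"].__repr__()); print(move([.4765,.0633,.100]))
im=read_camera("wrist")[...,::-1]; cv2.imwrite("pics/w5.png",im); np.save("w5T.npy",T)
im=read_camera("top")[...,::-1]; cv2.imwrite("pics/t5.png",im)
# circle check of wheel head & caps in the first top image
P=campose("top"); g=cv2.imread("pics/top0.png"); 
X=np.array([[.552,-.043,.07],[.6814,-.0305,.069],[.4765,.0633,.069],[.498,-.1617,.069]]); print(proj("top",X,P).round(1).tolist())
hsv=cv2.cvtColor(g,cv2.COLOR_BGR2HSV); m=((hsv[...,1]<25)&(hsv[...,2]>200)).astype(np.uint8)
n,l,st,ce=cv2.connectedComponentsWithStats(m[100:210,190:335]); 
for i in range(1,n):
    if st[i,4]>20: print(st[i],(ce[i]+[190,100]).round(1))
E
```

```text
t: 9.85
position: [0.4778, 0.0607, 0.1782]
tcp_rot: [0.001, 0.926, 0.376, -0.0]
wrist_force: [0.1, 0.2, 0.1]
gripper_width: 0.0001
grasp_force: 0.0
t: 10.35
position: [0.4778, 0.0607, 0.1783]
tcp_rot: [0.001, 0.999, 0.048, 0.0]
wrist_force: [0.3, -0.8, 1.2]
gripper_width: 0.0001
grasp_force: 0.0
[[ 9.953e-01  9.640e-02  9.000e-04  4.778e-01]
 [ 9.640e-02 -9.953e-01 -2.100e-03  6.070e-02]
 [ 7.000e-04  2.200e-03 -1.000e+00  1.783e-01]
 [ 0.000e+00  0.000e+00  0.000e+00  1.000e+00]] array([-1.30069171,  0.34918526,  1.2639735 ,  2.10074306, -0.40379124,
        0.97017588, -1.29270452])
[-0.009 -0.024  0.652]
[[272.3, 160.6], [268.3, 118.2], [235.0, 186.0], [313.5, 179.4]]
[11  0  8  7 39] [204.1 102.5]
[ 35   0  56  24 739] [255.8 108.7]
[  61   11   84   99 2318] [309.3 178.6]
[  0  14  60  35 936] [212.6 132.4]
[92 23 14 13 89] [287.8 129. ]
[77 25  4  9 26] [268.4 128.4]
[  54   35   55   53 1855] [268.8 162.7]
[108  35  19  17 183] [306.2 142.7]
[ 92  36  16  16 140] [290.  143.8]
[   0   44   42   58 1180] [209.4 167.7]
[ 0 48  5 10 23] [192.3 152.2]
[ 39  79  18  31 264] [236.8 195.7]
[ 24  93  16  17 122] [222.9 204.1]
```

```bash
python3 -m crank '[[[0,0,0,-0.01,-0.024,0.35,0],[0,0,0,-0.01,-0.024,0.65,0],[0,0,0,-0.01,-0.024,0.65,0]]]'; python3 -m crank '[[[0,0,0,0,0,0.08,0],[0,0,0,0,0,0.15,0],[0,0,0,0,0,0.15,0],[0,0,0,0,0,0.15,0]]]'
```

```text
t: 10.75
position: [0.4718, 0.0637, 0.0965]
tcp_rot: [0.002, 0.999, 0.052, -0.005]
wrist_force: [-0.0, -0.1, 0.1]
gripper_width: 0.0003
grasp_force: 0.0
t: 11.15
position: [0.4774, 0.064, 0.087]
tcp_rot: [-0.002, 0.999, 0.05, -0.0]
wrist_force: [-13.0, -1.3, 34.9]
gripper_width: -0.0002
grasp_force: 17.1
```

The left bolt is sound: TCP at 0.087 under 35 N, no drop. Now the right one.

```bash
python3 -m crank '[[[0,0,0,0,0,-0.3,0],[0,0,0,0,0.2,-0.6,0],[0,0,0,0,0.5,-0.6,0],[0,0,0,0,0.935,-0.6,0],[0,0,0,0,0.935,-0.6,0]]]'; python3 -m crank '[[[0,0,0,0,0.4,0,0],[0,0,0,0,0.8,0,0],[0,0,0,0,0.935,0,0],[0,0,0,0,0.935,0,0],[0,0,0,0,0.935,0,0]]]';  python3 - <<'E'
from h import *
T=tcp(); print(move([.498,-.160,.100]),tcp().round(3)[:,3])
E
```

```text
t: 11.65
position: [0.4884, -0.0557, 0.1572]
tcp_rot: [0.002, 0.999, 0.045, 0.003]
wrist_force: [-0.3, -0.8, 0.7]
gripper_width: -0.0001
grasp_force: 0.0
t: 12.15
position: [0.499, -0.1584, 0.155]
tcp_rot: [-0.0, 0.999, 0.051, 0.001]
wrist_force: [0.8, 0.6, -0.4]
gripper_width: -0.0002
grasp_force: 0.0
[-0.01   0.013  0.458] [ 0.499 -0.158  0.155  1.   ]
```

```bash
python3 -m crank '[[[0,0,0,-0.01,0.01,0.25,0],[0,0,0,-0.01,0.01,0.46,0],[0,0,0,-0.01,0.01,0.46,0]]]'; python3 -m crank '[[[0,0,0,0,0,0.08,0],[0,0,0,0,0,0.15,0],[0,0,0,0,0,0.15,0],[0,0,0,0,0,0.15,0]]]'
```

```text
t: 12.45
position: [0.4953, -0.1561, 0.0964]
tcp_rot: [-0.001, 0.999, 0.053, -0.003]
wrist_force: [-0.1, 0.9, -0.8]
gripper_width: -0.0001
grasp_force: 0.0
t: 12.85
position: [0.498, -0.1597, 0.0816]
tcp_rot: [0.0, 0.999, 0.051, 0.0]
wrist_force: [0.7, -0.2, -0.0]
gripper_width: -0.0001
grasp_force: 0.0
```

The right bolt seems to have dropped. I'll push a little further to confirm and make the tap definite.

```bash
python3 -m crank '[[[0,0,0,0,0,0.04,0],[0,0,0,0,0,0.04,0],[0,0,0,0,0,0.04,0]]]'
```

```text
t: 13.15
position: [0.4981, -0.1602, 0.0801]
tcp_rot: [-0.002, 0.999, 0.05, 0.0]
wrist_force: [-8.0, 4.9, 28.7]
gripper_width: 0.0
grasp_force: 14.6
```

The right bolt dropped about 7 mm. Now the far bolt.

```bash
python3 -m crank '[[[0,0,0,0,0,-0.4,0],[0,0,0,0,0,-0.8,0],[0,0,0,0,0,-0.8,0]]]' >o; for i in 1 2; do python3 -m crank '[[[0,0,0,0.4,-0.23,0,0],[0,0,0,0.81,-0.46,0,0],[0,0,0,0.81,-0.46,0,0],[0,0,0,0.81,-0.46,0,0]]]'; done; python3 - <<'E'
from h import *
print(move([.6814,-.0305,.100]),tcp().round(3)[:,3])
E
```

```text
t: 13.85
position: [0.5904, -0.0921, 0.1717]
tcp_rot: [0.0, 0.999, 0.054, -0.0]
wrist_force: [-0.5, 0.4, -0.2]
gripper_width: -0.0003
grasp_force: 0.0
t: 14.25
position: [0.68, -0.0292, 0.1716]
tcp_rot: [0.0, 0.999, 0.052, -0.0]
wrist_force: [-0.6, -0.5, 0.4]
gripper_width: -0.0
grasp_force: 0.0
[0.011 0.011 0.597] [ 0.68  -0.029  0.172  1.   ]
```

```bash
python3 -m crank '[[[0,0,0,0.01,0.01,0.3,0],[0,0,0,0.01,0.01,0.6,0],[0,0,0,0.01,0.01,0.6,0]]]'; python3 -m crank '[[[0,0,0,0,0,0.08,0],[0,0,0,0,0,0.15,0],[0,0,0,0,0,0.15,0],[0,0,0,0,0,0.15,0]]]'; python3 -m crank '[[[0,0,0,0,0,-0.4,0],[0,0,0,0,0,-0.75,0],[0,0,0,0,0,-0.75,0]]]'; for i in 1 2; do python3 -m crank '[[[0,0,0,-0.45,0.23,0,0.4],[0,0,0,-0.9,0.46,0,0.4],[0,0,0,-0.9,0.46,0,0.4],[0,0,0,-0.9,0.46,0,0.4],[0,0,0,-0.9,0.46,0,0.4]]]'; done;  python3 - <<'E'
from h import *
T=tcp(); im=read_camera("wrist")[...,::-1]; cv2.imwrite("pics/w6.png",im); np.save("w6T.npy",T); P=campose("wrist",T)
print(T.round(4))
cv2.imwrite("pics/w6v.png",cv2.resize(im,(768,576),interpolation=cv2.INTER_CUBIC))
w=np.array([.552,-.043]);M=R.from_euler("z",5.5,degrees=True).as_matrix()[:2,:2]
pts=[np.r_[w+M@[x/1e3,y/1e3],z] for x,y,z in [(-65,-113,.062),(-65-36,-113,.056),(-65-46,-113,.056),(0,0,.07)]]
print(np.round(pts,4), proj("wrist",np.array(pts),P).round(1).tolist())
E
```

```text
t: 14.55
position: [0.6741, -0.0337, 0.095]
tcp_rot: [-0.0, 0.999, 0.049, -0.006]
wrist_force: [-0.4, -0.2, -0.7]
gripper_width: -0.0004
grasp_force: 0.0
t: 14.95
position: [0.6811, -0.0339, 0.0877]
tcp_rot: [-0.0, 0.999, 0.05, 0.001]
wrist_force: [-6.8, -0.0, 13.8]
gripper_width: -0.0002
grasp_force: 7.3
t: 15.25
position: [0.686, -0.0342, 0.1819]
tcp_rot: [0.001, 0.999, 0.05, 0.008]
wrist_force: [-0.1, -0.4, -0.3]
gripper_width: -0.0
grasp_force: 0.0
t: 15.75
position: [0.5795, -0.0977, 0.1735]
tcp_rot: [-0.001, 0.999, 0.05, 0.001]
wrist_force: [-0.0, 1.4, 0.6]
gripper_width: 0.0341
grasp_force: 0.0
t: 16.25
position: [0.4793, -0.1623, 0.1731]
tcp_rot: [-0.0, 0.999, 0.052, 0.001]
wrist_force: [1.0, 0.7, 0.4]
gripper_width: 0.0341
grasp_force: 0.0
[[ 9.947e-01  1.030e-01  2.800e-03  4.793e-01]
 [ 1.030e-01 -9.947e-01  2.000e-04 -1.623e-01]
 [ 2.800e-03  1.000e-04 -1.000e+00  1.731e-01]
 [ 0.000e+00  0.000e+00  0.000e+00  1.000e+00]]
[[ 0.4981 -0.1617  0.062 ]
 [ 0.4623 -0.1652  0.056 ]
 [ 0.4523 -0.1661  0.056 ]
 [ 0.552  -0.043   0.07  ]] [[253.7, 172.6], [253.2, 213.6], [253.1, 224.9], [91.1, 82.6]]
```

View pics/w6v.png

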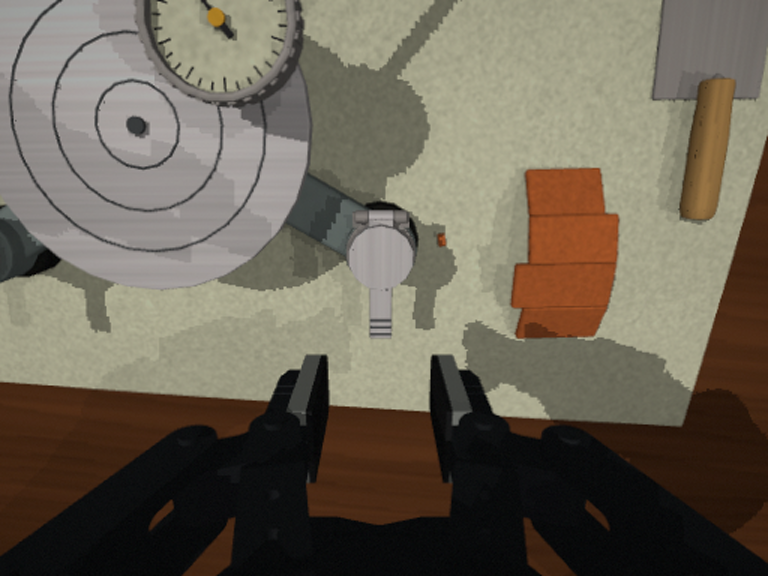

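The far bolt is sound (0.0877 under 14 N) and the right one is loose. In the picture the right tab runs straight down from the cap, ending at (254,225) in full pixels, against a predicted (253,225). So the wheel model holds, and I'll descend over the tab.

```bash
python3 -m crank '[[[0,0,0,-0.17,0.008,0.3,0.4],[0,0,0,-0.17,0.008,0.6,0.4],[0,0,0,-0.17,0.008,0.6,0.4],[0,0,0,-0.17,0.008,0.6,0.4]]]'>o;python3 - <<'E'
from h import *
print(move([.4593,-.165,.063]),tcp().round(4)[:3,3])
E
```

```text
[ 0.007 -0.005  0.312] [ 0.4586 -0.1656  0.1005]
```

```bash
python3 -m crank '[[[0,0,0,0.005,-0.005,0.15,0.4],[0,0,0,0.005,-0.005,0.31,0.4],[0,0,0,0.005,-0.005,0.31,0.4]]]'; python3 -m crank '[[[0,0,0,0,0,0,0.2],[0,0,0,0,0,0,0.16],[0,0,0,0,0,0,0.13],[0,0,0,0,0,0,0.13],[0,0,0,0,0,0,0.13]]]'
```

```text
t: 17.0
position: [0.4589, -0.1649, 0.0634]
tcp_rot: [0.0, 0.999, 0.052, 0.0]
wrist_force: [-0.8, -1.0, 0.3]
gripper_width: 0.0344
grasp_force: 0.0
t: 17.5
position: [0.4592, -0.1653, 0.064]
tcp_rot: [0.0, 0.999, 0.051, 0.001]
wrist_force: [2.5, 1.2, 3.0]
gripper_width: 0.0115
grasp_force: 15.0
```

A light pinch of 15 N holds the tab. A small trial lift next, watching the force.

```bash
python3 -m crank '[[[0,0,0,0.005,0,-0.04,0.13],[0,0,0,0.014,0,-0.085,0.13],[0,0,0,0.014,0,-0.085,0.13]]]'; python3 - <<'E'
from h import *
T=tcp(); im=read_camera("wrist")[...,::-1]; cv2.imwrite("pics/w7.png",im); cv2.imwrite("pics/w7v.png",cv2.resize(im[100:300,140:380],(720,600),interpolation=cv2.INTER_CUBIC))
E
```

```text
t: 17.8
position: [0.4601, -0.1651, 0.0738]
tcp_rot: [0.0, 0.999, 0.051, 0.001]
wrist_force: [2.9, 0.3, -3.7]
gripper_width: 0.0119
grasp_force: 14.4
```

```bash
python3 -m crank '[[[0,0,0,0,0,0,0.136],[0,0,0,0,0,0,0.136]]]'; python3 -m crank '[[[0,0,0,0.012,0,-0.04,0.136],[0,0,0,0.028,0,-0.078,0.136],[0,0,0,0.028,0,-0.078,0.136]]]'
```

```text
t: 18.05
position: [0.46, -0.1652, 0.0734]
tcp_rot: [0.0, 0.999, 0.051, 0.001]
wrist_force: [4.9, 0.8, -2.6]
gripper_width: 0.0115
grasp_force: 8.5
t: 18.35
position: [0.4619, -0.1649, 0.0828]
tcp_rot: [-0.0, 0.999, 0.051, -0.001]
wrist_force: [2.4, 0.6, -1.7]
gripper_width: 0.0116
grasp_force: 8.3
```

```bash
python3 -m crank '[[[0,0,0,0.03,0,-0.055,0.136],[0,0,0,0.062,0,-0.1,0.136],[0,0,0,0.062,0,-0.1,0.136]]]'; python3 -m crank '[[[0,0,0,0.05,0,-0.053,0.136],[0,0,0,0.105,0,-0.098,0.136],[0,0,0,0.105,0,-0.098,0.136]]]'; python3 - <<'E'
from h import *
im=read_camera("wrist")[...,::-1]; cv2.imwrite("pics/w8.png",im)
im=read_camera("side")[...,::-1]; cv2.imwrite("pics/s8.png",im)
E
```

```text
t: 18.65
position: [0.4685, -0.1643, 0.0949]
tcp_rot: [-0.001, 0.999, 0.051, -0.002]
wrist_force: [-2.6, 1.1, 0.7]
gripper_width: 0.0115
grasp_force: 8.7
t: 18.95
position: [0.483, -0.1629, 0.1073]
tcp_rot: [-0.0, 0.999, 0.051, -0.0]
wrist_force: [-5.6, 0.6, 4.4]
gripper_width: 0.0116
grasp_force: 9.4
```

```bash
python3 -m crank '[[[0,0,0,0.04,0,-0.027,0.136],[0,0,0,0.085,0,-0.053,0.136],[0,0,0,0.085,0,-0.053,0.136]]]'; python3 -m crank '[[[0,0,0,0.04,0,-0.014,0.136],[0,0,0,0.085,0,-0.025,0.136],[0,0,0,0.085,0,-0.025,0.136]]]'; python3 - <<'E'
from h import *
T=tcp(); print(T.round(4)[:3,3])
w=read_camera("wrist")[...,::-1]; s=read_camera("side")[...,::-1]
cv2.imwrite("pics/w9.png",w); cv2.imwrite("pics/s9.png",s)
cs=proj("side",[.49,-.165,.09],campose("side"))[0].astype(int); print(cs)
a=cv2.resize(w[60:300,130:380],(400,384)); b=cv2.resize(s[cs[1]-35:cs[1]+35,cs[0]-36:cs[0]+36],(395,384),interpolation=cv2.INTER_CUBIC)
cv2.imwrite("pics/v9.png",np.hstack([a,b]))
E
```

```text
t: 19.35
position: [0.4947, -0.1616, 0.1135]
tcp_rot: [0.0, 0.999, 0.052, 0.001]
wrist_force: [-3.0, 1.1, 2.7]
gripper_width: 0.0115
grasp_force: 9.2
t: 19.65
position: [0.5044, -0.1607, 0.1162]
tcp_rot: [0.0, 0.999, 0.051, 0.001]
wrist_force: [-2.2, 0.3, 2.3]
gripper_width: 0.0117
grasp_force: 9.4
[ 0.5044 -0.1607  0.1162]
[292 216]
```

View pics/v9.png

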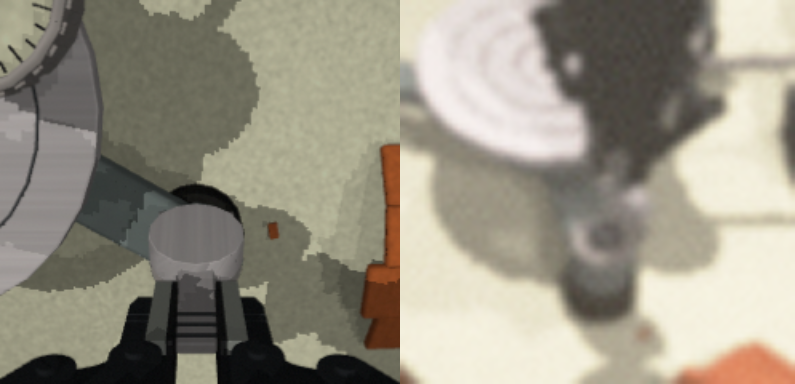

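Left half: the tab is between the pads and the cap's top faces the far side. The ellipse at about (197,232) has aspect ≈0.64, which gives ≈70° open. The right half shows the uncovered bolt. I'll firm the grip and push down slightly, to be sure the bolt is still seated low.

```bash
python3 -m crank '[[[0,0,0,0,0,0,0.11],[0,0,0,0,0,0,0.08],[0,0,0,0,0,0,0.08]]]'; python3 -m crank '[[[0,0,0,0,0,0.01,0.08],[0,0,0,0,0,0.022,0.08],[0,0,0,0,0,0.022,0.08]]]'; python3 -m crank '[[[0,0,0,0,0,0,0.08],[0,0,0,0,0,0,0.08],[0,0,0,0,0,0,0.08]]]'
```

```text
t: 20.05
position: [0.5035, -0.1608, 0.1161]
tcp_rot: [0.0, 0.999, 0.051, 0.001]
wrist_force: [-0.5, 1.6, 4.0]
gripper_width: 0.0099
grasp_force: 58.5
t: 20.35
position: [0.5038, -0.1612, 0.1158]
tcp_rot: [-0.001, 0.999, 0.051, 0.001]
wrist_force: [-6.7, 2.5, 22.6]
gripper_width: 0.0098
grasp_force: 60.5
t: 20.65
position: [0.5038, -0.1611, 0.1158]
tcp_rot: [-0.001, 0.999, 0.051, 0.001]
wrist_force: [-5.9, 3.5, 21.3]
gripper_width: 0.0097
grasp_force: 60.5
```

Under 22 N down the tab doesn't move, so the bolt is seated low. The cap is about 70° open and held. Handing in.

```bash
python3 -c "
from plant import bot
print(bot.job_done())"
```

```text
the job is handed in; nothing more can be done
None
```

The job is handed in, with no verdict returned: the gauge is zeroed, the bolts were tapped left, right, far, the right one dropped about 7 mm, and its cap is held about 70° open by its tab.

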